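# Put up the drip tray round the oil can and take off its twist cap

### The arm

A 7-joint arm with a two-finger parallel gripper is mounted at the origin on a cart in front of the work surface, level with it; the furniture and walls round the work are solid. World frame = base frame: x ahead of the robot, y to its left, z up, the work surface at z = 0. Lengths are in mm, angles in rad, forces in N, time in s.
With the tool pointing down it reaches from about 400 to 875 mm from the base axis. Payload 4.4 kg.
Tool frame: the origin (TCP) lies midway between the tips of the shut fingers; the grasp point (between the pads) lies 19 mm behind it; z points along the fingers, y is the line along which they close (so a half turn about z gives the same grasp; the last joint's range is limited). The gripper opens to 85 mm and grips with 20 to 120 N. Pads are 22 mm wide; open, the fingers measure 114 mm over their backs; the gripper's body (76 mm by 85 mm) begins 54 mm behind the grasp point. The pads swing forward as they close: fully open they stand 13 mm farther back than shut.
Start: joints at [1.058, 0.628, 0.038, 1.517, -0.027, 0.996, -0.02], TCP at [280.883, -586.194, 198.713] pointing down, gripper open.
Joint ranges: [-3.06, 3.06], [-0.37, 2.12], [-1.25, 1.32], [0.18, 2.47], [-1.1, 4.24], [0.23, 1.98], [-2.94, 2.94]. Speed limits (rad/s): [2.57, 2.57, 3.14, 3.14, 3.14, 3.14, 3.14].

### API

Orientations are given as a unit quaternion [x, y, z, w].
In Python, from cell import readout, snapshot, camera_model, ctrl gives the robot as it stands. The module is installed in compiled form; this text tells all that it offers.
- The arm moves only by the tool move_arm, never from a script. Its arguments are lists of equal length, an entry for each row: "travel": the shift along the tool's x, y, z in mm, a list of three; "rotation": the turn, a rotation vector about the tool's x, y, z in degrees, a list of three. A call has 1 to 5 rows; each row shifts and turns the commanded pose from where the row before left it, along the tool's axes as they then stand; what a row does not reach is not made up. A row lasts 1/8 s, in which the tool goes at most 62.5 mm and 10.7 degrees, less where a joint would pass 70% of its speed; a pose out of reach is approached as far as the arm can. A call is refused whole if a number of a shift passes 62.5 or a number of a turn 10.7, either way. A call with a gripper value outside its range is refused whole. "fingers" is the opening, from 0 (shut) to 1 (fully open), set as the call begins (left out, the last holds). The fingers move at their own pace and stop on an object; "force" is the grip in N (left out, the last holds). Time passes only in rows, so rows that do not move let the fingers close. It gives the time, the measured TCP pose, the force, the opening and the grip force at its end, in the units of the state.
- readout.read_state(): the state, without advancing time (a new reading comes with each control period).
- snapshot(name): name is "scene" or "top"; returns (picture, depth): 384x512x3 uint8, red, green, blue; 384x512 float32, mm along the optical axis (not along the pixel's ray), 0 where there is no reading.
- camera_model(name): a dict with "K" (3x3 intrinsics, pixels), "xyz" and "attitude" of the camera in the world. Camera axes: x right, y down, z forward; pixel columns grow to the right and rows downward; lengths in mm; the calibration is good to about 2 mm. A picture is of the moment at which its call begins. camera_model takes no time and is no camera call.
- ctrl.sign_off(): hands the job in; it is judged then, once.
The state is a dict: "time": time; "joint_pos": joint angles; "qvel": joint speeds; "tau": joint torques, N m; "position": TCP position; "orientation": TCP orientation; "wrist_force": force on the tool from outside, world axes, zero at the start; "torque": the same for the moment, N m; "grip_width": finger opening in mm; "finger_force": force on a finger pad.
Only numpy, scipy, OpenCV 4.12 (cv2) and the standard library are available. Lean on these libraries where they do the work, as an engineer would, in place of code of your own. Each camera call takes 0.05 s, during which the arm holds its last target. There are 200 camera calls.

### The job

Fold the three half-raised walls of the blue drip tray fully upright round the steel oil can. Then take off the can's twist cap: nobody remembers which way it turns, so try it carefully both ways, without wrenching it, and when it comes free lift it off. Finish while still holding the cap in the gripper, level and still, about 10 cm straight above the open neck so that drips fall into the tray; do not disturb the mug, the egg timer or the spice jar.

Things in the scene. Friction and masses are not known exactly. Their poses are not given: they have to be found in the camera images.
- tray: fixed fold-up drip tray: grey square base 170 x 170 x 6 mm, with a fixed blue wall 50 mm high on the -x side of its own frame (the side towards the robot) and three folding blue walls on the +y (left), +x (back) and -y (right) sides. Origin: centre of the base's underside on the worktop; x and y along the sides
- wall_left (a joint): hinge of the left wall, a blue panel 158 mm long, 50 mm high, 4 mm thick; its hinge lies along the tray's +y edge, 85 mm from the tray's centre, 6 mm above the worktop. 0 = flat outwards, 1.571 = upright, against a stop. Starts at 0.6 to 0.9; swings up when pushed in and up along its arc from outside (1 to 3 N at the edge; a push that is only level may jam), stays where it is left
- wall_back (a joint): hinge of the back wall, a blue panel 158 mm long, 50 mm high, 4 mm thick; its hinge lies along the tray's +x edge, 85 mm from the tray's centre, 6 mm above the worktop. 0 = flat outwards, 1.571 = upright, against a stop. Starts at 0.6 to 0.9; swings up when pushed in and up along its arc from outside (1 to 3 N at the edge; a push that is only level may jam), stays where it is left
- wall_right (a joint): hinge of the right wall, a blue panel 158 mm long, 50 mm high, 4 mm thick; its hinge lies along the tray's -y edge, 85 mm from the tray's centre, 6 mm above the worktop. 0 = flat outwards, 1.571 = upright, against a stop. Starts at 0.6 to 0.9; swings up when pushed in and up along its arc from outside (1 to 3 N at the edge; a push that is only level may jam), stays where it is left
- wall_left_edge (a point): middle of the free edge of the left wall, on its outer face, 50 mm from the hinge
- wall_back_edge (a point): middle of the free edge of the back wall, on its outer face, 50 mm from the hinge
- wall_right_edge (a point): middle of the free edge of the right wall, on its outer face, 50 mm from the hinge
- can: steel oil can that cannot turn or move, in the middle of the tray: round body 77 mm wide, narrowing to a neck 49 mm wide whose rim is 88 mm above the can's origin. Origin: centre of its underside, 6 mm above the worktop; z up. The can may stand turned in the tray by up to 0.5 rad
- cap: loose cap (about 90 g) locked on the can: black ribbed disc 56 mm wide, 6 mm thick, with an upright orange grip bar on top, 48 mm long along the cap's x, 22 mm wide along its y. Under the disc a stem with two lugs reaches 18 mm into the neck. Origin: centre of the disc's underside, on the neck's rim (94 mm above the worktop) when closed; z up. At first its x axis is within 0.12 rad of the can's
- grip_bar (a point): centre of the top of the cap's orange grip bar, 29 mm above the cap's origin. The bar stands 23 mm above the disc
- neck (a point): centre of the neck's rim, 88 mm above the can's origin; same axes as the can. Twist lock, cap angles measured from the can's x axis: one way (left or right by chance, not visible) the cap meets a hard stop at about 0.3 rad, still locked (lifts only 1.5 mm); the other way it turns freely at constant height, is unlocked from 0.8 rad, has an end stop at 1.2 rad, and between these lifts out
- mug: white mug with a handle, 82 mm wide, 91 mm tall, origin under its centre; bystander
- timer: red and white egg timer, 62 mm wide, 54 mm tall, origin under its centre; bystander
- spice: spice jar with a dark lid, 41 mm wide, 105 mm tall, origin under its centre; bystander
There are look-alikes about, which are no part of the job. Several things have the shape of the cap; the one meant has the colours described above.

How it is judged (in metres and radians):
On the way, in this order (a step that is already met when the one before it is completed fails the run):
1. all three walls of the tray are upright (value of joint each of wall_left, wall_back, wall_right above 1.4 rad), for 0.2 s.
2. the cap is off the neck, held by the fingers (z of cap in the frame of can above 0.118 m and contact force between the fingers and cap above 1 N), for 0.2 s.
At the end, for the whole second after the job is handed in: All three walls upright (joints above 1.4 rad); the cap gripped by the fingers, touching neither can nor tray, its origin 60 to 200 mm above the neck's rim and within 60 mm sideways of the can's axis, tilted less than 0.3 rad and still (below 0.03 m/s) (all of step 1 and z of cap in the frame of can between 0.148 and 0.288 m and horizontal distance between cap and can below 0.06 m and angle between cap's own z axis and vertical below 0.3 rad and linear speed of cap below 0.03 m/s and contact force between the fingers and cap above 1 N and contact force between cap and can below 0.05 N and contact force between cap and tray below 0.05 N); the arm keeps its last pose, push and grip.
It fails at once if the mug is moved by more than 3 cm (distance of mug from where it was at the start of the episode above 0.03 m).
It fails at once if the egg timer is moved by more than 3 cm (distance of timer from where it was at the start of the episode above 0.03 m).
It fails at once if the spice jar is moved by more than 3 cm (distance of spice from where it was at the start of the episode above 0.03 m).
It fails at once if the cap is wrenched against the can with more than 120 N (contact force between cap and can above 120 N).
It also fails if it takes over 67 s, if anything falls off the work surface, if the arm or the gripper's body presses on something with over 40 N, if the wrist force passes 120 N, or if a joint passes its speed limit or range.

## Working session

There is one attempt and no reset: what is moved stays moved. The work goes in short steps, Python scripts to look and compute and a tool call to move; the robot and the scene stay as the last step left them, time stands still between calls to the robot, and variables do not carry over. Pictures are saved under pics/ and viewed, at most 10 in all, crops included, and the job is handed in when it is done.

Besides the shell and the picture viewer there is one more tool, called after "Call:" as name(argument=value, ...) on one line, values as JSON. move_arm: Moves the arm, as the interface text tells. Its arguments: {"type":"object","properties":{"travel":{"type":"array","items":{"type":"array","items":{"type":"number"}}},"rotation":{"type":"array","items":{"type":"array","items":{"type":"number"}}},"fingers":{"type":"number"},"force":{"type":"number"}},"required":["travel","rotation"]}

```bash
mkdir -p pics
cat > h.py <<'E'
import numpy as np, cv2
from scipy.spatial.transform import Rotation as R
from cell import readout, snapshot, camera_model, ctrl
E
python3 - <<'E'
from h import *
for n in("scene","top"):
    p,d=snapshot(n); cv2.imwrite(f"pics/{n}0.png",p[:,:,::-1]); np.savez(f"{n}0.npz",p=p,d=d)
    m=camera_model(n); print(n,m)
print(readout.read_state())
E
```

```text
scene {'K': array([[383.80054904,   0.        , 258.8065647 ],
       [  0.        , 383.80054904, 195.36938332],
       [  0.        ,   0.        ,   1.        ]]), 'xyz': array([ 72.09737585, 765.66923689, 900.57102499]), 'attitude': array([-0.20964972,  0.87218334, -0.42845671,  0.10848067])}
top {'K': array([[467.85414139,   0.        , 257.54844865],
       [  0.        , 467.85414139, 190.71160975],
       [  0.        ,   0.        ,   1.        ]]), 'xyz': array([ 349.16075508, -137.88425437, 1387.15371671]), 'attitude': array([-0.69631856,  0.71345809, -0.05260888,  0.05788205])}
{'time': 0.1, 'joint_pos': array([ 1.05821964,  0.62927106,  0.03843656,  1.5182823 , -0.02701198,
        0.99631408, -0.0200092 ]), 'qvel': array([ 0.00132545, -0.00281602, -0.00159906, -0.00274737, -0.00237015,
       -0.00035396, -0.00071391]), 'tau': array([ 3.65758511e-03, -5.64545059e+01,  1.23104498e+00, -1.93974763e+01,
        1.14526440e-02,  5.34042440e-03,  2.52865982e-05]), 'position': array([ 280.60063293, -585.6118874 ,  197.86508753]), 'orientation': array([ 9.75153077e-01,  2.21530370e-01, -1.96768851e-04, -8.56317827e-04]), 'wrist_force': array([-0.58059718, -0.37300954,  0.64119511]), 'torque': array([ 0.03611461, -0.02669077, -0.00245595]), 'finger_force': 0.0, 'grip_width': 85.29810255686512}
```

View pics/scene0.png

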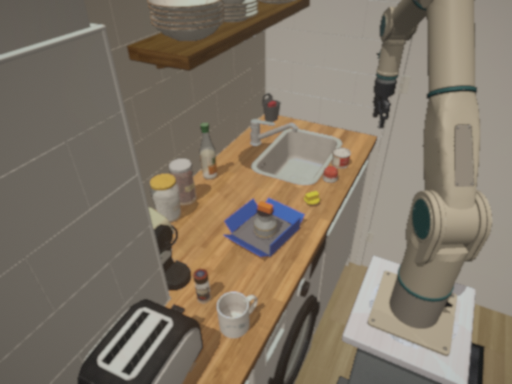

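View pics/top0.png

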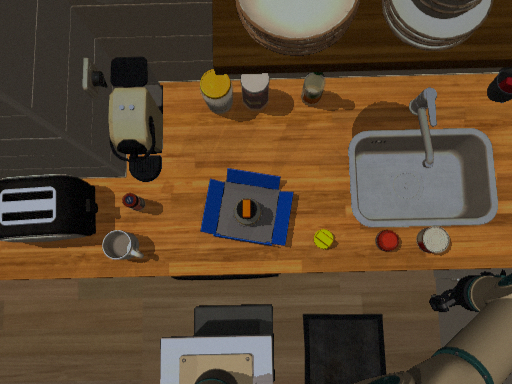

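```bash
cat >> h.py <<'E'
def pts(n,p,d):
    m=camera_model(n);K=m["K"]
    v,u=np.mgrid[:384,:512]
    c=np.dstack([(u-K[0,2])/K[0,0]*d,(v-K[1,2])/K[1,1]*d,d])
    return c@R.from_quat(m["attitude"]).as_matrix().T+m["xyz"]
def proj(n,X):
    m=camera_model(n);c=(np.atleast_2d(X)-m["xyz"])@R.from_quat(m["attitude"]).as_matrix()
    q=c@m["K"].T;return q[:,:2]/q[:,2:]
E
python3 - <<'E'
from h import *
ims=[]
for n,(u0,u1,v0,v1) in(("top",(195,345,160,260)),("scene",(210,330,180,260))):
    z=np.load(n+"0.npz");P=pts(n,z["p"],z["d"])
    c=cv2.resize(z["p"][v0:v1,u0:u1,::-1],(780,520) if n=="top" else (780,520),interpolation=cv2.INTER_CUBIC);cv2.imwrite(f"pics/{n}c.png",c)
    p=z["p"].astype(int);hsv=cv2.cvtColor(z["p"],cv2.COLOR_RGB2HSV)
    org=(hsv[...,0]>5)&(hsv[...,0]<18)&(hsv[...,1]>215)&(hsv[...,2]>120)
    S=np.zeros_like(org);S[v0:v1,u0:u1]=1
    o=org&S;print(n,"orange",o.sum(),np.median(P[o],0) if o.any() else 0)
    b=(hsv[...,0]>105)&(hsv[...,0]<128)&(hsv[...,1]>150)&S
    q=P[b];print("blue",b.sum(),q.min(0),q.max(0),np.percentile(q[:,2],[5,50,95]))
    if n=="top":
        for uv in((215,208),(282,220),(247,208),(247,199),(247,216),(225,190),(265,232),(252,180),(120,245),(132,201),(323,239),(387,240),(434,240),(240,242)):print(uv,P[uv[1],uv[0]].round())
E
```

```text
top orange 119 [501.85602251 -98.28567025 122.65687915]
blue 2325 [ 3.49160755e+02 -2.30431913e+02  2.18387822e-01] [ 627.39249252   36.07416656 1387.15371671] [10.34237615 26.73942677 46.08645767]
(215, 208) [517.  -3.  16.]
(282, 220) [ 475. -199.   32.]
(247, 208) [ 502. -101.  122.]
(247, 199) [ 527. -101.  121.]
(247, 216) [ 480. -100.  119.]
(225, 190) [571. -33.   8.]
(265, 232) [ 443. -149.    7.]
(252, 180) [ 597. -115.   21.]
(120, 245) [415. 277.  11.]
(132, 201) [532. 218. 103.]
(323, 239) [ 416. -313.   52.]
(387, 240) [ 409. -493.   55.]
(434, 240) [ 406. -624.   59.]
(240, 242) [416. -75.  -0.]
scene orange 0 0
blue 20 [ 429.39690854 -203.38574825   13.38453879] [ 508.37129179 -171.2558326    27.89532329] [14.40208936 20.30267322 26.15644148]
```

View pics/topc.png

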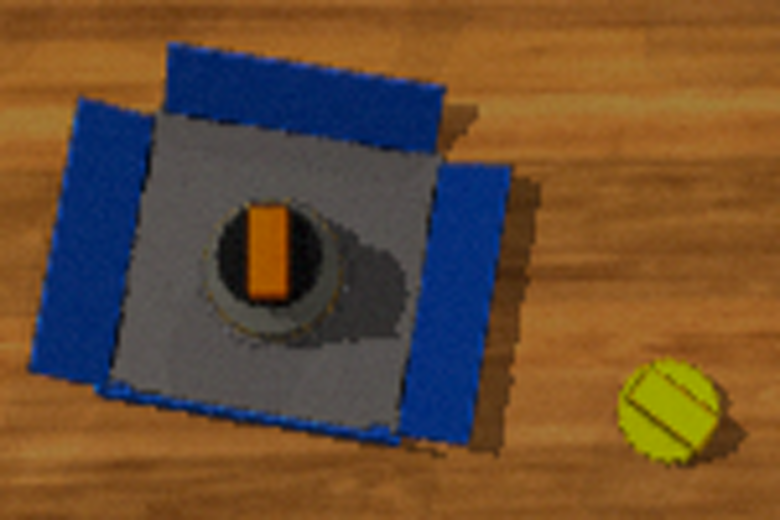

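View pics/scenec.png

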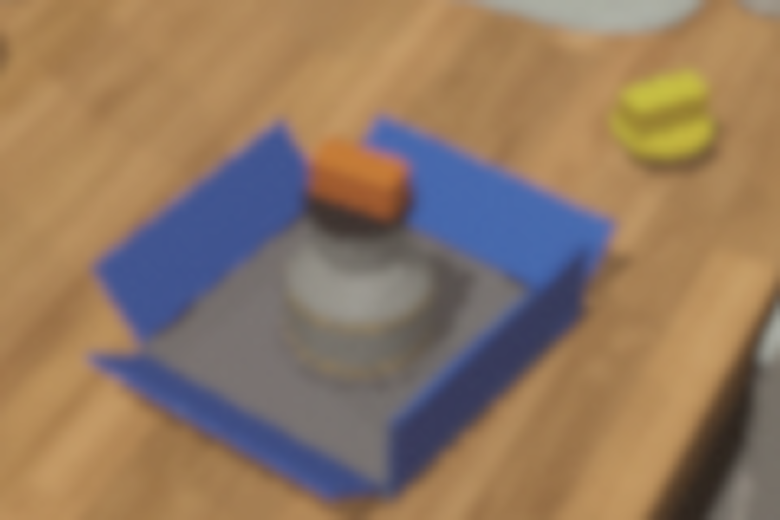

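Top crop: the orange bar on a black disc is at px (246,208) and a yellow look-alike is at (323,239). The red item at (387,240) and the white one at (434,240) are also candidates, but only the first has the cap's colours and sits on the can. The tray walls are half raised, with the tray turned slightly. Next I'll measure frames.

Run:
```python
from h import *
z=np.load("top0.npz");p=z["p"];P=pts("top",p,z["d"]);hsv=cv2.cvtColor(p,cv2.COLOR_RGB2HSV)
S=np.zeros((384,512),bool);S[165:255,198:298]=1
g=(hsv[...,1]<70)&S&(P[...,2]<12)&(P[...,2]>1)
q=P[g][:,:2].astype(np.float32);r=cv2.minAreaRect(q);print("base",g.sum(),r,np.median(P[g][:,2]))
b=((hsv[...,0]>105)&(hsv[...,0]<128)&(hsv[...,1]>150)&S).astype(np.uint8)
n,l,st,ce=cv2.connectedComponentsWithStats(b)
for i in range(1,n):
    if st[i,4]<60: continue
    q=P[(cv2.erode((l==i).astype(np.uint8),np.ones((3,3)))>0)]
    if len(q)<20:q=P[l==i]
    c=q.mean(0);u,s,vt=np.linalg.svd(q-c);nn=vt[2]*np.sign(vt[2][2])
    rr=cv2.minAreaRect(P[l==i][:,:2].astype(np.float32))
    print(ce[i],st[i,4],c.round(1),"normal",nn.round(3),"ang",np.arccos(nn[2]).round(3),"long",vt[0].round(3),"yaw n",np.arctan2(nn[1],nn[0]).round(3),rr,"z",np.percentile(q[:,2],[2,98]))
h=hsv
org=S&(h[...,0]>5)&(h[...,0]<18)&(h[...,1]>215)&(h[...,2]>120)&(P[...,2]>110)
print("bar",cv2.minAreaRect(P[org][:,:2].astype(np.float32)),np.median(P[org][:,2]))
k=S&(h[...,2]<60)&(P[...,2]>85)&(P[...,2]<112); print("disc",k.sum(),np.median(P[k][:,2]),cv2.minEnclosingCircle(P[k|org][:,:2].astype(np.float32)))
can=S&(P[...,2]>30)&(h[...,1]<80)&(P[...,2]<90);print("can",cv2.minEnclosingCircle(P[can][:,:2].astype(np.float32)))
# scene view of bar
z=np.load("scene0.npz");p=z["p"];P=pts("scene",p,z["d"]);print("scene tops")
m=(np.abs(P[...,0]-502)<60)&(np.abs(P[...,1]+100)<60)&(P[...,2]>110)
hh=cv2.cvtColor(p,cv2.COLOR_RGB2HSV);print(m.sum(),P[m].max(0),P[m].min(0),P[m].mean(0))
t=m&(P[...,2]>118);print(cv2.minAreaRect(P[t][:,:2].astype(np.float32)))
```

```text
base 2226 ((502.89178466796875, -116.68598937988281), (202.39840698242188, 162.9100799560547), 79.27188110351562) 6.3698591411458665
[252.73421439 178.74302496] 681 [ 598.5 -117.1   33.1] normal [ 0.969 -0.181  0.166] ang 1.404 long [-0.175 -0.037  0.984] yaw n -0.185 ((489.307373046875, -94.9603271484375), (155.74185180664062, 257.79638671875), 78.60062408447266) z [10.99067169 45.69059996]
[245.60705596 213.98357664] 1644 [501.4 -94.2  28.5] normal [ 0.969 -0.175  0.173] ang 1.397 long [-0.187 -0.981  0.055] yaw n -0.179 ((470.1768798828125, -91.30632019042969), (246.6525115966797, 220.37620544433594), 79.236328125) z [10.51854486 41.07057879]
bar ((501.95611572265625, -98.24528503417969), (16.653793334960938, 44.38104248046875), 88.95854187011719) 122.65687914588739
disc 162 100.3995781208157 ((502.84075927734375, -98.33139038085938), 28.737903594970703)
can ((504.0521240234375, -96.70101928710938), 144.8577880859375)
scene tops
110 [528.04146813 -81.42694704 126.08861993] [ 479.1083877  -108.54504589  110.34168472] [502.0291881  -92.01983483 120.21831092]
((503.0021667480469, -94.622802734375), (25.12919044494629, 47.00716018676758), 82.6422348022461)
```

Run:
```python
from h import *
z=np.load("top0.npz");p=z["p"];P=pts("top",p,z["d"]);hsv=cv2.cvtColor(p,cv2.COLOR_RGB2HSV)
S=np.zeros((384,512),bool);S[165:255,198:298]=1
b=((hsv[...,0]>105)&(hsv[...,0]<128)&(hsv[...,1]>150)&S&(P[...,2]<70))
from scipy.optimize import least_squares
c0=np.array([502.,-98.]);y0=-.18
def loc(Q,c,y): d=Q[:,:2]-c;return np.c_[d@[np.cos(y),np.sin(y)],d@[-np.sin(y),np.cos(y)],Q[:,2]]
L=loc(P[b],c0,y0);D=P[b]
for nm,m,ax,sg in(("left",(L[:,1]>86)&(abs(L[:,0])<75),1,1),("right",(L[:,1]<-88)&(abs(L[:,0])<75),1,-1),("back",(L[:,0]>88)&(abs(L[:,1])<75),0,1),("front",(L[:,0]<-75)&(abs(L[:,1])<70),0,-1)):
    q=L[m];o=q[:,ax]*sg
    A=np.c_[o,q[:,1-ax],np.ones(len(q))];s,*_=np.linalg.lstsq(A,q[:,2],rcond=None)
    res=q[:,2]-A@s
    print(nm,len(q),"slope",s.round(3),"ang",np.arctan(s[0]).round(3),"res",res.std().round(1),"hinge at z6:",((6-s[2])/s[0]).round(1),"out range",np.percentile(o,[1,99]).round(1),"z",np.percentile(q[:,2],[1,99]).round(1))
    a=L[(abs(L[:,ax]*sg-o.mean())<40)&((L[:,ax]*sg)>75)];print("   along",np.percentile(a[:,1-ax],[.5,99.5]).round(1))
def px(u,v,zz,n="top"):
    m=camera_model(n);d=R.from_quat(m["attitude"]).apply(np.linalg.inv(m["K"])@[u,v,1]);return m["xyz"]+d*(zz-m["xyz"][2])/d[2]
s=5.2
print("bar corners",[px(195+a/s,160+c/s,123)[:2].round(1) for a,c in((249,208),(287,206),(250,300),(288,299))])
B=[px(195+a/s,160+c/s,6)[:2] for a,c in((157,113),(440,155),(399,430),(108,384))]
print("base corners",np.round(B,1),np.mean(B,0))
for a,c in((0,1),(3,2)):
    d=B[a]-B[c];print(np.linalg.norm(d),np.arctan2(d[1],d[0]))
for a,c in((0,3),(1,2)):
    d=B[a]-B[c];print(np.linalg.norm(d),np.arctan2(d[1],d[0]))
```

```text
left 706 slope [ 7.1700e-01  5.0000e-03 -4.9962e+01] ang 0.622 res 3.2 hinge at z6: 78.1 out range [ 86.4 123.1] z [ 8.9 41.3]
   along [-80.1  99.3]
right 624 slope [ 8.1600e-01 -9.0000e-03 -5.8153e+01] ang 0.684 res 2.9 hinge at z6: 78.6 out range [ 88.4 122.4] z [10.9 44. ]
   along [-81.4 105.4]
back 559 slope [ 1.1820e+00 -1.5000e-02 -8.9471e+01] ang 0.868 res 3.4 hinge at z6: 80.8 out range [ 88.4 115.2] z [11.  48.4]
   along [-110.9  112.3]
front 94 slope [-3.70300e+00 -3.20000e-02  3.52591e+02] ang -1.307 res 12.0 hinge at z6: 93.6 out range [78.1 84.2] z [14.4 60.1]
   along [-118.1  116.9]
bar corners [array([524. , -90.2]), array([ 524.6, -110.2]), array([475.6, -89.8]), array([ 475.6, -109.6])]
base corners [[ 596.8  -33.7]
 [ 568.2 -196.1]
 [ 411.6 -168.1]
 [ 441.5   -4. ]] [ 504.49969709 -100.48945601]
164.87997151788483 1.3963648769929584
166.87171164031838 1.3906513016920983
158.15016066411096 -0.18950710696401973
159.08610873876788 -0.17691508164887773
```

```bash
cat >> h.py <<'E'
C=np.array([503.,-99.]);Y=-.18
ex=np.array([np.cos(Y),np.sin(Y)]);ey=np.array([-np.sin(Y),np.cos(Y)])
def W(lx,ly): return C+lx*ex+ly*ey
def plan(wps):
    """wps: (x,y,z,yaw,rows); tool straight down; prints rows in tool axes"""
    s=readout.read_state();p=s["position"];r=R.from_quat(s["orientation"])
    print("t",s["time"],"at",p.round(1),"yaw",np.arctan2(*r.as_matrix()[1::-1,0]).round(3),"F",s["wrist_force"].round(1),"grip",round(s["grip_width"],1),s["finger_force"],"q7",s["joint_pos"][6].round(2))
    T=[];A=[]
    for x,y,z,yaw,n in wps:
        g=R.from_quat([np.cos(yaw/2),np.sin(yaw/2),0,0]);rv=(r.inv()*g).as_rotvec();d=np.array([x,y,z])-p
        for i in range(n):
            q=r*R.from_rotvec(rv*i/n);T.append(q.inv().apply(d/n).round(1).tolist());A.append(np.degrees(rv/n).round(2).tolist())
        p=np.array([x,y,z]);r=g
    print("n",len(T),"max",np.abs(T).max(),np.abs(A).max())
    for i in range(0,len(T),5):print(T[i:i+5],A[i:i+5])
E
python3 - <<'E'
from h import *
z=np.load("top0.npz");P=pts("top",z["p"],z["d"])
for uv in((300,72),(260,60),(420,72),(425,100),(430,150)):print(uv,P[uv[1],uv[0]].round())
plan([(*W(10,-152),150,Y+np.pi/2,10),(*W(10,-152),14,Y+np.pi/2,3)])
E
```

```text
(300, 72) [ 709. -219.  543.]
(260, 60) [ 719. -144.  579.]
(420, 72) [ 926. -641.   10.]
(425, 100) [ 801. -614.  106.]
(430, 150) [ 645. -601.  147.]
t 0.1 at [ 280.6 -585.6  197.9] yaw 0.447 F [-0.6 -0.4  0.6] grip 85.3 0.0 q7 -0.02
n 13 max 45.3 5.41
[[33.0, -21.4, 4.8], [34.8, -18.2, 4.8], [36.4, -14.8, 4.8], [37.6, -11.3, 4.8], [38.5, -7.7, 4.8]] [[-0.01, -0.0, -5.41], [-0.01, -0.0, -5.41], [-0.01, -0.0, -5.41], [-0.01, -0.0, -5.41], [-0.01, -0.0, -5.41]]
[[39.1, -4.0, 4.8], [39.3, -0.3, 4.8], [39.2, 3.4, 4.8], [38.7, 7.0, 4.8], [37.8, 10.7, 4.8]] [[-0.01, -0.0, -5.41], [-0.01, -0.0, -5.41], [-0.01, -0.0, -5.41], [-0.01, -0.0, -5.41], [-0.01, -0.0, -5.41]]
[[0.0, 0.0, 45.3], [0.0, 0.0, 45.3], [0.0, 0.0, 45.3]] [[0.0, 0.0, 0.0], [0.0, 0.0, 0.0], [0.0, 0.0, 0.0]]
```

Call:
move_arm(travel=[[33,-21,5],[35,-18,5],[36,-15,5],[38,-11,5],[39,-8,5]], rotation=[[0,0,-5.4],[0,0,-5.4],[0,0,-5.4],[0,0,-5.4],[0,0,-5.4]], fingers=0)

```text
time: 0.72
position: [384.4, -417.2, 173.3]
orientation: [0.896, 0.444, -0.0, -0.0]
wrist_force: [0.9, 0.5, 0.5]
grip_width: 0.3
finger_force: 0.0
```

Call:
move_arm(travel=[[39,-4,5],[39,0,5],[39,3,5],[39,7,5],[38,11,5]], rotation=[[0,0,-5.4],[0,0,-5.4],[0,0,-5.4],[0,0,-5.4],[0,0,-5.4]])

```text
time: 1.35
position: [487.2, -250.0, 148.3]
orientation: [0.767, 0.641, -0.0, -0.0]
wrist_force: [0.5, 0.3, 0.2]
grip_width: 0.0
finger_force: 0.0
```

Run:
```python
from h import *
y=Y+np.pi/2
f=lambda t,e,sg=-1:(*W(10,sg*(85+50*np.cos(t)+11-e)),6+50*np.sin(t)-22+8*(t-.6),y,1)
plan([(*W(10,-152),100,y,2),(*W(10,-152),14,y,3)]+[f(t,e) for t,e in((.6,0),(.75,0),(.9,0),(1.05,0),(1.2,0),(1.3,0),(1.4,0),(1.5,0),(1.57,1),(1.57,1))])
```

```text
t 1.35 at [ 487.2 -250.   148.3] yaw 1.392 F [0.5 0.3 0.2] grip 0.0 0.0 q7 0.08
n 15 max 28.7 0.04
[[-0.3, -0.7, 24.2], [-0.3, -0.7, 24.2], [0.0, 0.0, 28.7], [0.0, 0.0, 28.7], [0.0, 0.0, 28.7]] [[-0.02, -0.0, 0.04], [-0.02, -0.0, 0.04], [0.0, 0.0, 0.0], [0.0, 0.0, 0.0], [0.0, 0.0, 0.0]]
[[14.7, -0.0, 1.8], [4.7, 0.0, -7.0], [5.5, 0.0, -6.3], [6.2, 0.0, -5.4], [6.8, -0.0, -4.4]] [[0.0, 0.0, 0.0], [0.0, 0.0, 0.0], [0.0, 0.0, 0.0], [0.0, 0.0, 0.0], [0.0, 0.0, 0.0]]
[[4.7, 0.0, -2.4], [4.9, -0.0, -1.9], [5.0, 0.0, -1.4], [4.5, 0.0, -0.7], [0.0, 0.0, 0.0]] [[0.0, 0.0, 0.0], [0.0, 0.0, 0.0], [0.0, 0.0, 0.0], [0.0, 0.0, 0.0], [0.0, 0.0, 0.0]]
```

Call:
move_arm(travel=[[0,-1,24],[-1,-1,24],[0,0,29],[0,0,29],[0,0,28]], rotation=[[0,0,0],[0,0,0],[0,0,0],[0,0,0],[0,0,0]])

```text
time: 1.98
position: [484.5, -251.7, 13.5]
orientation: [0.768, 0.64, -0.0, -0.0]
wrist_force: [-0.2, 0.6, 0.1]
grip_width: 0.3
finger_force: 0.0
```

Call:
move_arm(travel=[[14,0,2],[5,0,-7],[5.5,0,-6.3],[6.2,0,-5.4],[6.8,0,-4.4]], rotation=[[0,0,0],[0,0,0],[0,0,0],[0,0,0],[0,0,0]])

```text
time: 2.6
position: [492.0, -214.7, 37.0]
orientation: [0.768, 0.64, 0.0, 0.001]
wrist_force: [0.8, -0.6, -0.7]
grip_width: 0.0
finger_force: 0.0
```

Call:
move_arm(travel=[[4.7,0,-2.4],[5,0,-2],[5,0,-1.4],[4.5,0,-0.7],[0,0,0]], rotation=[[0,0,0],[0,0,0],[0,0,0],[0,0,0],[0,0,0]])

```text
time: 3.22
position: [495.1, -195.5, 42.3]
orientation: [0.768, 0.64, 0.0, -0.0]
wrist_force: [-0.8, 0.4, -1.3]
grip_width: -0.1
finger_force: 0.0
```

Run:
```python
from h import *
ims=[]
for n,(u0,u1,v0,v1) in(("top",(195,315,165,255)),("scene",(210,330,175,265))):
    p,d=snapshot(n); ims.append(cv2.resize(p[v0:v1,u0:u1,::-1],(400,300),interpolation=cv2.INTER_CUBIC))
cv2.imwrite("pics/a.png",np.hstack(ims))
s=readout.read_state();print(((s["position"][:2]-C)@ey),s["position"],s["wrist_force"])
```

```text
-96.95209727074095 [ 494.88211759 -196.06700053   42.20880543] [0.40214693 0.19846071 0.18372547]
```

View pics/a.png

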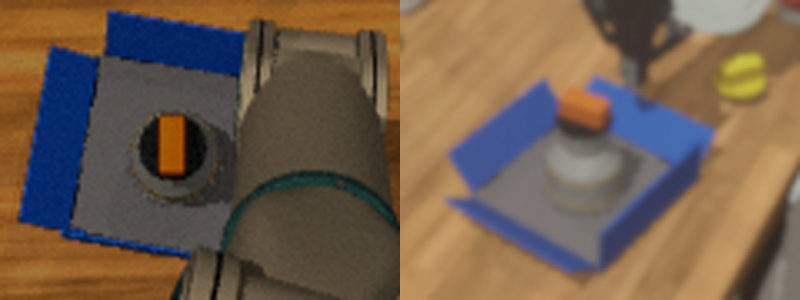

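The right wall (blue panel, about (650,115) in the composite) is up near the finger. I'll measure its angle from depth.

```bash
cat >> h.py <<'E'
def walls(n="scene"):
    p,d=snapshot(n);P=pts(n,p,d);h=cv2.cvtColor(p,cv2.COLOR_RGB2HSV)
    b=(h[...,0]>105)&(h[...,0]<128)&(h[...,1]>90)&(d>0)
    Q=P[b];D=Q[:,:2]-C;L=np.c_[D@ex,D@ey,Q[:,2]]
    for nm,ax,sg in(("left",1,1),("right",1,-1),("back",0,1)):
        o=L[:,ax]*sg;a=L[:,1-ax];m=(o>60)&(o<140)&(abs(a)<72)&(L[:,2]>9)&(L[:,2]<70)
        if m.sum()<15: print(nm,"few",m.sum());continue
        hi=L[m][:,2]>np.percentile(L[m][:,2],85)
        q=np.c_[o[m],L[m][:,2]];c=np.median(q,0);v=np.linalg.svd(q-c)[2][0];v*=np.sign(v[1])
        print(nm,m.sum(),"ang",np.arctan2(v[1],v[0]).round(2),"zmax",np.percentile(q[:,1],97).round(1),"out at top",np.median(q[hi,0]).round(1),"bottom",np.median(q[q[:,1]<20,0]).round(1))
E
python3 - <<'E'
from h import *
walls()
y=Y+np.pi/2
# retreat right, up, over to back
plan([(*W(10,-135),60,y,2),(*W(60,-135),160,y,3),(*W(152,0),150,Y,8),(*W(152,0),14,Y,4)])
E
```

```text
left 166 ang 0.62 zmax 38.8 out at top 124.2 bottom 95.3
right 376 ang 0.67 zmax 40.5 out at top 114.4 bottom 86.5
back 408 ang 0.88 zmax 44.2 out at top 110.4 bottom 88.9
t 3.375 at [ 494.9 -196.2   42.2] yaw 1.389 F [ 0.1 -0.1  0.2] grip -0.3 0.0 q7 -0.06
n 17 max 34.0 11.25
[[-19.0, 0.3, -8.9], [-19.0, 0.3, -8.9], [0.0, 16.7, -33.3], [0.0, 16.7, -33.3], [0.0, 16.7, -33.3]] [[-0.0, 0.0, -0.05], [-0.0, 0.0, -0.05], [0.0, 0.0, 0.0], [0.0, 0.0, 0.0], [0.0, 0.0, 0.0]]
[[16.9, 11.5, 1.2], [18.8, 8.0, 1.2], [20.0, 4.2, 1.2], [20.4, 0.2, 1.2], [20.1, -3.8, 1.2]] [[0.0, 0.0, 11.25], [0.0, 0.0, 11.25], [0.0, 0.0, 11.25], [0.0, 0.0, 11.25], [0.0, 0.0, 11.25]]
[[18.9, -7.6, 1.3], [17.1, -11.2, 1.2], [14.6, -14.3, 1.2], [0.0, 0.0, 34.0], [0.0, 0.0, 34.0]] [[0.0, 0.0, 11.25], [0.0, 0.0, 11.25], [0.0, 0.0, 11.25], [0.0, 0.0, 0.0], [0.0, 0.0, 0.0]]
[[0.0, 0.0, 34.0], [0.0, 0.0, 34.0]] [[0.0, 0.0, 0.0], [0.0, 0.0, 0.0]]
```

The finger slipped over the edge and the wall is still at 0.67. I'll retry lower, so the edge bears well up the finger.

Run:
```python
from h import *
y=Y+np.pi/2
f=lambda t,e,sg=-1:(*W(10,sg*(85+50*np.cos(t)+11-e)),5+50*(np.sin(t)-np.sin(.6)),y,1)
plan([(*W(10,-97),65,y,1),(*W(10,-152),65,y,2),(*W(10,-152),5,y,2)]+[f(t,e) for t,e in((.6,0),(.7,0),(.8,0),(.9,0),(1.0,0),(1.1,0),(1.2,0),(1.3,0),(1.4,0),(1.57,0))])
```

```text
t 3.375 at [ 494.9 -196.2   42.2] yaw 1.389 F [ 0.1 -0.1  0.2] grip -0.3 0.0 q7 -0.06
n 15 max 30.0 0.11
[[0.1, 0.6, -22.8], [-27.5, 0.0, 0.0], [-27.5, 0.0, 0.0], [0.0, 0.0, 30.0], [0.0, 0.0, 30.0]] [[-0.01, 0.01, -0.11], [0.0, 0.0, 0.0], [0.0, 0.0, 0.0], [0.0, 0.0, 0.0], [0.0, 0.0, 0.0]]
[[14.7, -0.0, 0.0], [3.0, 0.0, -4.0], [3.4, 0.0, -3.7], [3.8, -0.0, -3.3], [4.1, 0.0, -2.9]] [[0.0, 0.0, 0.0], [0.0, 0.0, 0.0], [0.0, 0.0, 0.0], [0.0, 0.0, 0.0], [0.0, 0.0, 0.0]]
[[4.3, -0.0, -2.5], [4.6, -0.0, -2.0], [4.7, 0.0, -1.6], [4.9, -0.0, -1.1], [8.5, 0.0, -0.7]] [[0.0, 0.0, 0.0], [0.0, 0.0, 0.0], [0.0, 0.0, 0.0], [0.0, 0.0, 0.0], [0.0, 0.0, 0.0]]
```

Call:
move_arm(travel=[[0,0,-23],[-28,0,0],[-28,0,0],[0,0,30],[0,0,30]], rotation=[[0,0,0],[0,0,0],[0,0,0],[0,0,0],[0,0,0]])

```text
time: 4.0
position: [485.0, -252.2, 4.9]
orientation: [0.769, 0.639, 0.0, 0.001]
wrist_force: [-0.4, 0.5, -0.2]
grip_width: -0.1
finger_force: 0.0
```

Call:
move_arm(travel=[[14.7,0,0],[3,0,-4],[3.4,0,-3.7],[3.8,0,-3.3],[4.1,0,-2.9]], rotation=[[0,0,0],[0,0,0],[0,0,0],[0,0,0],[0,0,0]])

```text
time: 4.62
position: [490.5, -222.6, 20.1]
orientation: [0.768, 0.64, 0.0, 0.001]
wrist_force: [-0.3, -0.0, -0.1]
grip_width: 0.1
finger_force: 0.0
```

Run:
```python
from h import *
walls()
s=readout.read_state();print(((s["position"][:2]-C)@ey),s["position"],s["wrist_force"])
```

```text
left 165 ang 0.63 zmax 38.5 out at top 124.2 bottom 95.3
right 370 ang 0.67 zmax 40.6 out at top 114.6 bottom 87.1
back 406 ang 0.88 zmax 43.8 out at top 110.9 bottom 89.3
-123.04181623132014 [ 490.76258511 -221.83552555   20.21455518] [0.16453114 1.00821649 0.29035061]
```

Run:
```python
from h import *
p,d=snapshot("scene");P=pts("scene",p,d)
D=P[...,:2]-C;lx=D@ex;ly=D@ey
m=(abs(lx-10)<60)&(ly<-95)&(ly>-190)&(P[...,2]>45)&(P[...,2]<110)&(d>0)
for a,b in((45,55),(55,70),(70,90),(90,110)):
    k=m&(P[...,2]>=a)&(P[...,2]<b);print(a,k.sum(),"lx",np.percentile(lx[k],[5,50,95]).round(),"ly",np.percentile(ly[k],[5,50,95]).round())
u,v=proj("scene",[*W(10,-123),20])[0];u=int(u);v=int(v);print(u,v)
c=p[v-50:v+40,u-60:u+60,::-1];cv2.imwrite("pics/b.png",cv2.resize(c,(800,600),interpolation=cv2.INTER_CUBIC))
```

```text
Traceback (most recent call last):
IndexError: index -1 is out of bounds for axis 0 with size 0
```

Run:
```python
from h import *
p,d=snapshot("scene");P=pts("scene",p,d)
D=P[...,:2]-C;lx=D@ex;ly=D@ey
m=(abs(lx-10)<80)&(ly<-70)&(ly>-230)&(P[...,2]>45)&(d>0)
for a in range(45,165,15):
    k=m&(P[...,2]>=a)&(P[...,2]<a+15)
    if k.any():print(a,k.sum(),"lx",np.percentile(lx[k],[5,50,95]).round(),"ly",np.percentile(ly[k],[5,50,95]).round())
u,v=proj("scene",[*W(10,-123),20])[0];u=int(u);v=int(v);print(u,v)
c=p[v-50:v+40,u-60:u+60,::-1];cv2.imwrite("pics/b.png",cv2.resize(c,(800,600),interpolation=cv2.INTER_CUBIC))
```

```text
45 27 lx [-46. -39.   2.] ly [-229. -213. -116.]
60 27 lx [-3.  5. 21.] ly [-128. -112. -108.]
75 29 lx [-3.  5. 21.] ly [-123. -113. -110.]
90 35 lx [-15.  13.  37.] ly [-116. -111. -107.]
105 76 lx [-25.   5.  48.] ly [-130. -111. -106.]
120 74 lx [-37.  16.  58.] ly [-121. -110. -104.]
135 124 lx [-50.  -4.  66.] ly [-127. -111. -103.]
150 96 lx [-36.  -6.  42.] ly [-123. -110. -101.]
283 208
```

View pics/b.png

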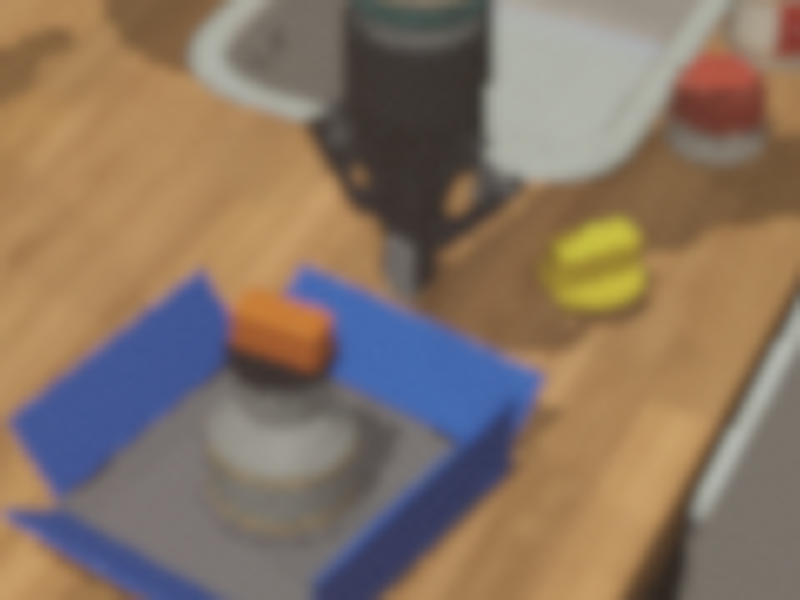

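The picture shows the finger just reaching the right wall's edge (about (400,290)). Contact is a bit further in than I assumed, so I'll push on along the arc.

Call:
move_arm(travel=[[4.4,0,-4],[5.7,0,-4],[6.4,0,-3.5],[6.9,0,-2.5],[4,0,-1]], rotation=[[0,0,0],[0,0,0],[0,0,0],[0,0,0],[0,0,0]])

```text
time: 5.4
position: [495.3, -194.8, 34.5]
orientation: [0.768, 0.64, 0.0, 0.0]
wrist_force: [0.8, 0.7, -0.1]
grip_width: -0.0
finger_force: 0.0
```

Run:
```python
from h import *
walls()
s=readout.read_state();print(((s["position"][:2]-C)@ey),s["position"],s["wrist_force"])
```

```text
left 165 ang 0.63 zmax 39.0 out at top 123.8 bottom 95.1
right 368 ang 0.71 zmax 41.0 out at top 113.9 bottom 87.3
back 410 ang 0.89 zmax 44.1 out at top 110.7 bottom 89.8
-95.16500585921291 [ 495.44308516 -194.35264118   34.46986741] [-0.13145877 -0.10321573 -0.120513  ]
```

Run:
```python
from h import *
p,d=snapshot("scene");P=pts("scene",p,d)
u,v=proj("scene",[*W(10,-95),34.5])[0];print(u,v);u=int(round(u));v=int(round(v))
D=P[...,:2]-C;lx=D@ex;ly=D@ey
for r in range(v-22,v+6,2):print(r,[f"{lx[r,c]:.0f}/{ly[r,c]:.0f}/{P[r,c,2]:.0f}" for c in range(u-6,u+9,3)])
c=p[v-35:v+25,u-40:u+40,::-1].copy();c=cv2.resize(c,(800,600),interpolation=cv2.INTER_NEAREST);cv2.drawMarker(c,(405,355),(0,255,0));cv2.imwrite("pics/c.png",c)
```

```text
279.1776057038713 208.93905255205414
187 ['26/-77/134', '13/-77/140', '1/-77/145', '-6/-84/144', '-7/-101/135']
189 ['33/-87/117', '16/-81/128', '-0/-75/139', '-6/-85/136', '-4/-106/122']
191 ['116/-205/-0', '18/-84/117', '5/-84/123', '1/-95/118', '-12/-95/124']
193 ['109/-196/-1', '17/-83/109', '5/-84/114', '-6/-86/118', '-20/-83/126']
195 ['102/-185/-1', '18/-84/100', '4/-82/107', '-5/-87/109', '-23/-79/122']
197 ['91/-170/4', '15/-81/95', '5/-84/97', '-4/-90/98', '57/-202/-0']
199 ['87/-164/-0', '15/-82/85', '3/-81/91', '-2/-93/86', '47/-187/4']
201 ['51/-114/39', '15/-82/76', '3/-82/82', '-3/-92/79', '44/-182/-1']
203 ['47/-109/35', '38/-115/35', '5/-85/70', '46/-165/-1', '37/-173/-2']
205 ['47/-109/26', '33/-108/33', '23/-112/35', '10/-112/41', '28/-159/2']
207 ['42/-102/23', '27/-100/32', '19/-107/31', '9/-111/33', '-1/-115/36']
209 ['-19/-17/100', '26/-99/24', '15/-101/28', '4/-104/31', '-6/-109/33']
211 ['-22/-12/97', '22/-93/21', '13/-98/21', '4/-104/22', '-10/-103/30']
213 ['30/-86/11', '18/-87/17', '9/-94/17', '-1/-97/20', '-11/-102/21']
```

View pics/c.png

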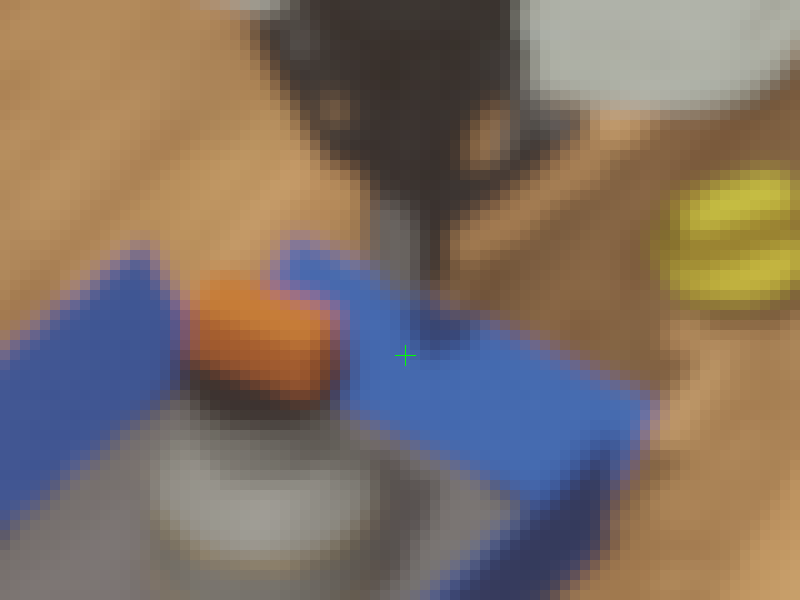

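The crop shows the real fingertip at about z 66 (px (400,290)), with its shadow on the wall. The reported TCP is about 31 mm lower than that, so the finger passed over the wall each time. I'll work with tip z = reported z + 31, and check this on the way down.

Run:
```python
from h import *
y=Y+np.pi/2
plan([(*W(10,-96),50,y,1),(*W(10,-152),50,y,2),(*W(10,-152),-10,y,2)])
```

```text
t 5.5 at [ 495.3 -194.8   34.3] yaw 1.39 F [ 0.  -0.3 -1.5] grip -0.0 0.0 q7 -0.06
n 5 max 30.0 0.03
[[-0.3, 0.4, -15.7], [-28.0, -0.0, 0.0], [-28.0, -0.0, 0.0], [0.0, 0.0, 30.0], [0.0, 0.0, 30.0]] [[0.01, -0.01, -0.03], [0.0, 0.0, 0.0], [0.0, 0.0, 0.0], [0.0, 0.0, 0.0], [0.0, 0.0, 0.0]]
```

Call:
move_arm(travel=[[0,0,-16],[-28,0,0],[-28,0,0],[0,0,30],[0,0,30]], rotation=[[0,0,0],[0,0,0],[0,0,0],[0,0,0],[0,0,0]])

```text
time: 6.12
position: [485.5, -252.3, -9.1]
orientation: [0.769, 0.639, 0.0, 0.001]
wrist_force: [0.1, 1.1, -0.2]
grip_width: 0.0
finger_force: 0.0
```

Run:
```python
from h import *
s=readout.read_state();t=s["position"];print(t,(t[:2]-C)@ey,s["wrist_force"])
for n in("scene",):
    p,d=snapshot(n);P=pts(n,p,d);D=P[...,:2]-C;lx=D@ex;ly=D@ey
    m=(abs(lx-10)<16)&(ly<-133)&(ly>-175)&(P[...,2]>6)&(d>0)
    q=P[m];print(n,m.sum(),"lowest",np.sort(q[:,2])[:25].round(0))
    u,v=proj(n,t)[0].round().astype(int);print(u,v)
    for r in range(v-14,v+6,1):print(r,[f"{lx[r,c]:.0f}/{ly[r,c]:.0f}/{P[r,c,2]:.0f}" for c in range(u-3,u+4,2)])
```

```text
[ 485.49524482 -252.25180862   -9.13382569] -153.9096941758559 [ 0.10365905  1.06613707 -0.23089794]
scene 181 lowest [26. 28. 29. 31. 33. 33. 33. 34. 34. 35. 36. 36. 37. 38. 38. 38. 39. 39.
 39. 40. 41. 42. 42. 44. 44.]
288 210
196 ['20/-145/57', '9/-141/65', '2/-142/67', '-4/-146/68']
197 ['20/-145/52', '8/-140/61', '-1/-139/66', '-4/-147/62']
198 ['20/-146/47', '-579/774/901', '5/-148/53', '-0/-154/52']
199 ['18/-142/46', '11/-144/48', '3/-146/51', '-4/-148/52']
200 ['18/-142/42', '8/-140/47', '3/-146/46', '-2/-152/44']
201 ['18/-142/37', '10/-143/40', '3/-146/41', '-5/-147/45']
202 ['13/-135/39', '10/-143/35', '2/-144/39', '-0/-155/33']
203 ['16/-141/29', '7/-140/34', '1/-144/34', '19/-185/-1']
204 ['32/-166/1', '8/-141/28', '3/-147/26', '16/-181/-1']
205 ['28/-159/2', '25/-169/-3', '18/-171/-1', '12/-176/-1']
206 ['-1/-115/40', '19/-160/1', '15/-167/-1', '8/-169/1']
207 ['-3/-112/38', '-7/-119/36', '-18/-116/43', '5/-165/-0']
208 ['-4/-112/35', '-9/-116/34', '-17/-116/39', '-25/-117/42']
209 ['-4/-111/31', '-12/-111/35', '-20/-112/38', '-29/-111/43']
210 ['-7/-106/31', '-15/-107/35', '-22/-109/37', '-28/-113/36']
211 ['-10/-102/30', '-17/-104/32', '-23/-108/33', '-30/-110/35']
212 ['-9/-104/24', '-17/-104/28', '-26/-104/32', '-31/-109/32']
213 ['-10/-103/20', '-22/-98/30', '-26/-103/29', '-33/-106/30']
214 ['-16/-94/25', '-20/-100/23', '-26/-105/22', '-36/-102/29']
215 ['-15/-96/18', '-24/-96/23', '-29/-100/23', '-37/-101/26']
```

Call:
move_arm(travel=[[0,0,9],[14,0,0],[5,0,-3],[4,0,-4],[5,0,-4]], rotation=[[0,0,0],[0,0,0],[0,0,0],[0,0,0],[0,0,0]])

```text
time: 6.8
position: [490.5, -223.2, -6.9]
orientation: [0.768, 0.64, 0.0, 0.001]
wrist_force: [0.1, -0.6, -0.9]
grip_width: -0.0
finger_force: 0.5
```

Call:
move_arm(travel=[[6,0,-4],[6,0,-3.5],[6.5,0,-3],[7,0,-1.5],[4,0,-1]], rotation=[[0,0,0],[0,0,0],[0,0,0],[0,0,0],[0,0,0]])

```text
time: 7.42
position: [495.1, -194.5, 5.1]
orientation: [0.768, 0.64, -0.001, 0.0]
wrist_force: [-0.5, -6.7, -6.1]
grip_width: 0.0
finger_force: 3.6
```

Run:
```python
from h import *
walls()
s=readout.read_state();print(((s["position"][:2]-C)@ey),s["position"],s["wrist_force"])
```

```text
left 165 ang 0.62 zmax 38.9 out at top 124.1 bottom 94.6
right 228 ang 1.56 zmax 56.6 out at top 78.5 bottom 78.8
back 412 ang 0.87 zmax 44.0 out at top 110.8 bottom 89.1
-95.51015160058564 [ 495.04898626 -194.63174079    5.14229915] [-0.49108721 -1.97053537 -0.86967058]
```

Run:
```python
from h import *
y=Y+np.pi/2
plan([(*W(10,-115),15,y,1),(*W(20,-130),75,y,2),(*W(145,-100),75,Y+.9,5),(*W(145,0),60,Y,5),(*W(145,0),-17,Y,2)])
```

```text
t 7.475 at [ 495.  -194.6    5.1] yaw 1.389 F [-0.5 -2.  -0.9] grip 0.2 0.8996469594421797 q7 -0.07
n 15 max 38.5 10.31
[[-19.5, 0.7, -9.8], [-7.5, 5.0, -30.0], [-7.5, 5.0, -30.0], [6.0, 25.0, 0.0], [9.3, 24.0, 0.0]] [[-0.02, 0.07, -0.1], [0.0, 0.0, 0.0], [0.0, 0.0, 0.0], [0.0, 0.0, 7.69], [0.0, 0.0, 7.69]]
[[12.4, 22.5, 0.0], [15.3, 20.7, 0.0], [17.9, 18.4, 0.0], [15.7, -12.4, 3.0], [13.2, -15.0, 3.0]] [[0.0, 0.0, 7.69], [0.0, 0.0, 7.69], [0.0, 0.0, 7.69], [0.0, 0.0, 10.31], [0.0, 0.0, 10.31]]
[[10.3, -17.2, 3.0], [7.0, -18.7, 3.0], [3.6, -19.7, 3.0], [0.0, 0.0, 38.5], [0.0, 0.0, 38.5]] [[0.0, 0.0, 10.31], [0.0, 0.0, 10.31], [0.0, 0.0, 10.31], [0.0, 0.0, 0.0], [0.0, 0.0, 0.0]]
```

Call:
move_arm(travel=[[-19.5,0.7,-9.8],[-7.5,5,-30],[-7.5,5,-30],[6,25,0],[9.3,24,0]], rotation=[[0,0,0],[0,0,0],[0,0,0],[0,0,7.7],[0,0,7.7]])

```text
time: 8.1
position: [551.8, -227.0, 75.6]
orientation: [0.848, 0.529, 0.0, 0.0]
wrist_force: [-0.8, -0.8, -0.4]
grip_width: 0.3
finger_force: 0.0
```

Call:
move_arm(travel=[[12.4,22.5,0],[15.3,20.7,0],[17.9,18.4,0],[15.7,-12.4,3],[13.2,-15,3]], rotation=[[0,0,7.7],[0,0,7.7],[0,0,7.7],[0,0,10.3],[0,0,10.3]])

```text
time: 8.72
position: [635.4, -182.6, 68.5]
orientation: [0.985, 0.175, -0.0, -0.0]
wrist_force: [0.2, -0.6, -0.3]
grip_width: -0.2
finger_force: 0.0
```

Call:
move_arm(travel=[[10.3,-17.2,3],[7,-18.7,3],[3.6,-19.7,3],[0,0,0],[0,0,30]], rotation=[[0,0,10.3],[0,0,10.3],[0,0,10.3],[0,0,0],[0,0,0]])

```text
time: 9.35
position: [648.4, -126.0, 32.0]
orientation: [0.996, -0.089, 0.003, 0.001]
wrist_force: [0.6, -0.4, -0.1]
grip_width: -0.2
finger_force: 0.0
```

Run:
```python
from h import *
plan([(*W(145,0),-17,Y,2),(*W(130,0),-17,Y,1)])
s=readout.read_state();print((s["position"][:2]-C)@ex,(s["position"][:2]-C)@ey)
```

```text
t 9.35 at [ 648.4 -126.    32. ] yaw -0.177 F [ 0.6 -0.4 -0.1] grip -0.2 0.0 q7 -1.34
n 3 max 24.5 0.16
[[-1.6, -0.3, 24.5], [-1.5, -0.3, 24.5], [-15.0, -0.0, 0.0]] [[0.03, -0.16, 0.07], [0.03, -0.16, 0.07], [0.0, 0.0, 0.0]]
147.89833051466326 -0.547678448926888
```

Call:
move_arm(travel=[[-1,0,25],[-2,0,25],[-14,0,0],[-4,0,-2.5],[-5,0,-3.5]], rotation=[[0,0,0],[0,0,0],[0,0,0],[0,0,0],[0,0,0]])

```text
time: 9.98
position: [621.1, -121.1, -13.3]
orientation: [0.996, -0.09, 0.001, 0.0]
wrist_force: [0.8, -0.7, -0.9]
grip_width: 0.3
finger_force: 0.4
```

Call:
move_arm(travel=[[-6,0,-4],[-6,0,-3],[-6,0,-2.5],[-6,0,-1.5],[-3.5,0,0]], rotation=[[0,0,0],[0,0,0],[0,0,0],[0,0,0],[0,0,0]])

```text
time: 10.6
position: [598.9, -116.2, -2.2]
orientation: [0.996, -0.091, 0.006, 0.001]
wrist_force: [14.0, -2.8, -9.7]
grip_width: 0.1
finger_force: 6.9
```

Run:
```python
from h import *
walls()
s=readout.read_state();print((s["position"][:2]-C)@ex,s["position"],s["wrist_force"])
plan([(*W(115,0),10,Y,1),(*W(140,20),75,Y,2),(*W(140,100),75,Y+.8,5),(*W(10,152),60,Y+np.pi/2,7),(*W(10,152),-17,Y+np.pi/2,3)])
```

```text
left 163 ang 0.62 zmax 38.1 out at top 124.4 bottom 95.1
right 210 ang 1.58 zmax 54.3 out at top 78.1 bottom 78.9
back 163 ang 1.62 zmax 54.8 out at top 81.8 bottom 83.7
97.49499825263467 [ 598.97153937 -116.17037301   -2.18496051] [10.83087239 -2.50626036 -6.62193494]
t 10.65 at [ 599.  -116.2   -2.2] yaw -0.181 F [10.8 -2.5 -6.6] grip 0.2 5.140820145606995 q7 -1.3
n 18 max 32.5 9.17
[[17.6, 0.3, -12.0], [12.5, -10.0, -32.5], [12.5, -10.0, -32.5], [0.0, -16.0, 0.0], [2.5, -15.8, 0.0]] [[0.06, -0.65, -0.07], [0.0, 0.0, 0.0], [0.0, 0.0, 0.0], [0.0, 0.0, -9.17], [0.0, 0.0, -9.17]]
[[5.0, -15.2, 0.0], [7.4, -14.2, 0.0], [9.6, -12.8, 0.0], [-7.6, -18.5, 2.1], [-5.5, -19.2, 2.1]] [[0.0, 0.0, -9.17], [0.0, 0.0, -9.17], [0.0, 0.0, -9.17], [0.0, 0.0, -6.31], [0.0, 0.0, -6.31]]
[[-3.4, -19.7, 2.1], [-1.2, -20.0, 2.1], [1.0, -20.0, 2.1], [3.2, -19.7, 2.1], [5.3, -19.3, 2.1]] [[0.0, 0.0, -6.31], [0.0, 0.0, -6.31], [0.0, 0.0, -6.31], [0.0, 0.0, -6.31], [0.0, 0.0, -6.31]]
[[0.0, 0.0, 25.7], [0.0, 0.0, 25.7], [0.0, 0.0, 25.7]] [[0.0, 0.0, 0.0], [0.0, 0.0, 0.0], [0.0, 0.0, 0.0]]
```

Call:
move_arm(travel=[[17.6,0,-12],[12.5,-10,-32.5],[12.5,-10,-32.5],[0,-16,0],[2.5,-16,0]], rotation=[[0,0,0],[0,0,0],[0,0,0],[0,0,-9.2],[0,0,-9.2]])

```text
time: 11.28
position: [644.4, -70.9, 74.4]
orientation: [0.997, 0.072, -0.0, -0.0]
wrist_force: [-0.1, -1.0, -0.4]
grip_width: -0.2
finger_force: 0.0
```

Call:
move_arm(travel=[[5,-15,0],[7.4,-14.2,0],[9.6,-13,0],[-7.6,-18.5,2],[-5.5,-19,2]], rotation=[[0,0,-9.2],[0,0,-9.2],[0,0,-9.2],[0,0,-6.3],[0,0,-6.3]])

```text
time: 11.9
position: [618.2, -2.7, 69.7]
orientation: [0.912, 0.41, -0.001, -0.0]
wrist_force: [0.5, -0.0, -0.8]
grip_width: 0.2
finger_force: 0.0
```

Call:
move_arm(travel=[[-3.4,-19.7,2],[-1.2,-20,2],[1,-20,2],[3.2,-19.7,2],[5.3,-19.3,2]], rotation=[[0,0,-6.3],[0,0,-6.3],[0,0,-6.3],[0,0,-6.3],[0,0,-6.3]])

```text
time: 12.52
position: [533.4, 50.1, 60.0]
orientation: [0.766, 0.642, -0.0, -0.0]
wrist_force: [-0.1, 0.9, -0.5]
grip_width: -0.0
finger_force: 0.0
```

Run:
```python
from h import *
plan([(*W(10,152),-18,Y+np.pi/2,4),(*W(10,139),-18,Y+np.pi/2,1)])
s=readout.read_state();print((s["position"][:2]-C)@ex,(s["position"][:2]-C)@ey)
```

```text
t 12.525 at [533.4  50.1  60. ] yaw 1.395 F [-0.1  0.9 -0.5] grip -0.0 0.0 q7 -0.46
n 5 max 19.5 0.06
[[-0.0, 1.7, 19.5], [-0.0, 1.7, 19.5], [-0.0, 1.7, 19.5], [-0.0, 1.7, 19.5], [-13.0, -0.0, 0.0]] [[-0.01, 0.01, 0.06], [-0.01, 0.01, 0.06], [-0.01, 0.01, 0.06], [-0.01, 0.01, 0.06], [0.0, 0.0, 0.0]]
3.2520105401861414 152.13131877511387
```

Call:
move_arm(travel=[[0,1,26],[0,1,26],[0,0,27],[-13,0,0],[-4,0,-3]], rotation=[[0,0,0],[0,0,0],[0,0,0],[0,0,0],[0,0,0]])

```text
time: 13.15
position: [532.9, 31.8, -15.4]
orientation: [0.768, 0.64, -0.001, -0.0]
wrist_force: [-0.1, 1.0, -0.7]
grip_width: 0.1
finger_force: 0.5
```

Call:
move_arm(travel=[[-4,0,-4],[-5,0,-4],[-6,0,-4],[-6,0,-3.5],[-6.5,0,-3]], rotation=[[0,0,0],[0,0,0],[0,0,0],[0,0,0],[0,0,0]])

```text
time: 13.78
position: [529.0, 5.1, 2.8]
orientation: [0.768, 0.641, 0.0, 0.0]
wrist_force: [1.7, 0.6, -0.3]
grip_width: 0.3
finger_force: 0.5
```

Call:
move_arm(travel=[[-5,0,-1.5],[-4,0,-1],[-2,0,0],[0,0,0]], rotation=[[0,0,0],[0,0,0],[0,0,0],[0,0,0]])

```text
time: 14.28
position: [526.8, -5.2, 5.0]
orientation: [0.768, 0.641, -0.0, -0.0]
wrist_force: [-0.5, 0.4, 0.1]
grip_width: -0.1
finger_force: 0.1
```

Run:
```python
from h import *
walls()
s=readout.read_state();print((s["position"][:2]-C)@ey,s["position"],s["wrist_force"])
```

```text
left 248 ang 1.57 zmax 56.8 out at top 87.2 bottom 87.5
right 182 ang 1.6 zmax 52.7 out at top 77.6 bottom 79.1
back few 0
96.55904034235026 [526.76779069  -5.18031747   4.96596287] [ 0.05331215 -0.2840253  -0.55848294]
```

Call:
move_arm(travel=[[-2,0,0],[-1.5,0,0]], rotation=[[0,0,0],[0,0,0]])

```text
time: 14.58
position: [526.8, -5.3, 5.0]
orientation: [0.767, 0.642, 0.002, -0.001]
wrist_force: [1.0, 8.4, -0.5]
grip_width: -0.1
finger_force: 4.5
```

Run:
```python
from h import *
walls()
s=readout.read_state();print((s["position"][:2]-C)@ey,s["position"],s["wrist_force"],s["finger_force"])
# retreat and go over cap; cap est
plan([(*W(5,115),12,Y+np.pi/2,1),(*W(5,120),140,Y+np.pi/2,3),(501.5,-98.5,140,-.01,9)])
```

```text
left 250 ang 1.58 zmax 56.3 out at top 87.0 bottom 87.2
right 182 ang 1.59 zmax 51.7 out at top 78.5 bottom 78.8
back few 1
96.51639202215215 [526.78789831  -5.22732512   5.01285817] [ 1.01709179  7.68826089 -1.85016415] 3.5866480506956577
t 14.625 at [526.8  -5.2   5. ] yaw 1.393 F [ 1.   7.7 -1.9] grip 0.3 3.5866480506956577 q7 -0.4
n 13 max 42.7 8.92
[[18.5, -1.6, -6.9], [1.7, 0.0, -42.7], [1.7, 0.0, -42.7], [1.7, 0.0, -42.7], [-13.3, -0.7, 0.0]] [[0.04, -0.21, 0.15], [0.0, 0.0, 0.0], [0.0, 0.0, 0.0], [0.0, 0.0, 0.0], [0.0, 0.0, 8.92]]
[[-13.3, 1.3, 0.0], [-12.9, 3.4, 0.0], [-12.2, 5.3, 0.0], [-11.2, 7.2, 0.0], [-10.0, 8.8, 0.0]] [[0.0, 0.0, 8.92], [0.0, 0.0, 8.92], [0.0, 0.0, 8.92], [0.0, 0.0, 8.92], [0.0, 0.0, 8.92]]
[[-8.5, 10.3, 0.0], [-6.8, 11.5, 0.0], [-4.9, 12.4, 0.0]] [[0.0, 0.0, 8.92], [0.0, 0.0, 8.92], [0.0, 0.0, 8.92]]
```

Call:
move_arm(travel=[[18.5,-1.6,-7],[2,0,-42.7],[2,0,-42.7],[2,0,-42.7],[-13.3,-0.7,0]], rotation=[[0,0,0],[0,0,0],[0,0,0],[0,0,0],[0,0,8.9]])

```text
time: 15.25
position: [528.8, 4.8, 143.9]
orientation: [0.816, 0.579, 0.003, 0.002]
wrist_force: [0.4, -0.3, -0.2]
grip_width: 0.1
finger_force: 0.0
```

Call:
move_arm(travel=[[-13.3,1.3,0],[-12.9,3.4,0],[-12.2,5.3,0],[-11.2,7.2,0],[-10,8.8,0]], rotation=[[0,0,8.9],[0,0,8.9],[0,0,8.9],[0,0,8.9],[0,0,8.9]], fingers=0.7)

```text
time: 15.88
position: [510.3, -61.8, 140.6]
orientation: [0.974, 0.225, -0.0, 0.0]
wrist_force: [0.6, -0.7, -0.3]
grip_width: 59.6
finger_force: 0.0
```

Call:
move_arm(travel=[[-8.5,10.3,0],[-6.8,11.5,0],[-4.9,12.4,0],[0,0,0]], rotation=[[0,0,8.9],[0,0,8.9],[0,0,8.9],[0,0,0]])

```text
time: 16.38
position: [501.1, -101.3, 140.5]
orientation: [1.0, -0.003, -0.0, 0.0]
wrist_force: [0.5, 0.3, -0.4]
grip_width: 59.4
finger_force: 0.0
```

Run:
```python
from h import *
plan([(503.5,-99,100,-.01,2),(503.5,-99,71,-.01,2)])
p,d=snapshot("scene");P=pts("scene",p,d);D=P[...,:2]-[503.5,-99]
m=(np.hypot(D[...,0],D[...,1])<70)&(P[...,2]>128)&(d>0)
print("lowest finger z",np.sort(P[m][:,2])[:20].round())
c=p[120:240,185:345,::-1];cv2.imwrite("pics/d.png",cv2.resize(c,(800,600),interpolation=cv2.INTER_CUBIC))
```

```text
t 16.375 at [ 501.1 -101.3  140.5] yaw -0.007 F [ 0.5  0.3 -0.4] grip 59.4 0.0 q7 -1.24
n 4 max 20.2 0.09
[[1.2, -1.2, 20.2], [1.2, -1.2, 20.2], [0.0, 0.0, 14.5], [0.0, 0.0, 14.5]] [[0.02, 0.0, 0.09], [0.02, 0.0, 0.09], [0.0, 0.0, 0.0], [0.0, 0.0, 0.0]]
lowest finger z [178. 179. 179. 179. 179. 179. 181. 182. 182. 183. 183. 183. 184. 184.
 184. 184. 185. 186. 186. 186.]
```

View pics/d.png

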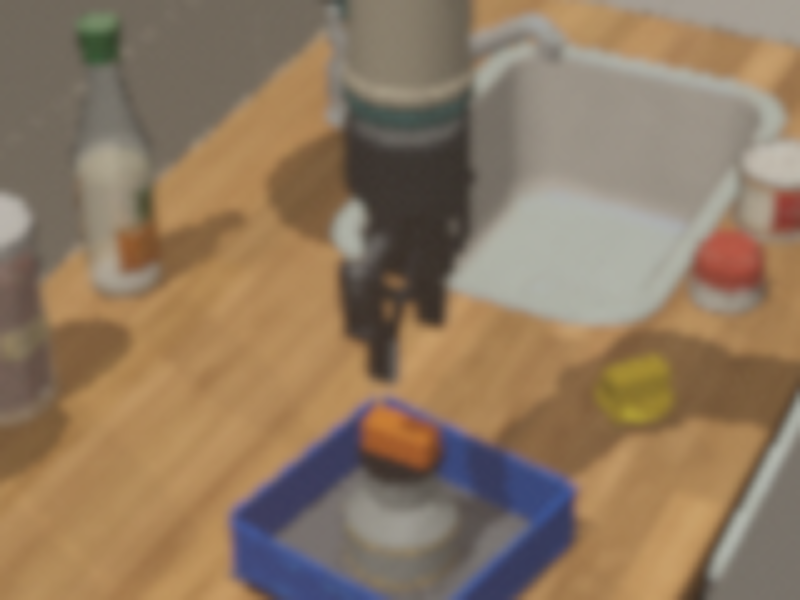

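All three walls stand upright (tray at (400,500)) and the gripper is over the orange bar at (400,435). I'll go down and grip.

Call:
move_arm(travel=[[1.2,-1,20],[1.2,-1,20],[0,0,15],[0,0,14],[0,0,0]], rotation=[[0,0,0],[0,0,0],[0,0,0],[0,0,0],[0,0,0]])

```text
time: 17.05
position: [503.1, -98.6, 70.2]
orientation: [1.0, -0.003, -0.001, -0.0]
wrist_force: [0.1, -0.3, 0.7]
grip_width: 59.9
finger_force: 0.0
```

Call:
move_arm(travel=[[0,0,0],[0,0,0],[0,0,0],[0,0,0]], rotation=[[0,0,0],[0,0,0],[0,0,0],[0,0,0]], fingers=0, force=45)

```text
time: 17.55
position: [504.4, -99.1, 71.9]
orientation: [1.0, -0.004, 0.001, 0.0]
wrist_force: [-0.7, -0.0, 5.8]
grip_width: 21.0
finger_force: 44.8
```

```bash
cat >> h.py <<'E'
def st():
    s=readout.read_state();M=R.from_quat(s["orientation"]).as_matrix()
    print("t",s["time"],"p",s["position"].round(1),"yaw",np.arctan2(M[1,0],M[0,0]).round(3),"F",s["wrist_force"].round(1),"M",s["torque"].round(2),"w",s["grip_width"].round(1),"ff",s["finger_force"].round(1),"q7",s["joint_pos"][6].round(2))
E
python3 -c "
from h import *
st()"
```

```text
Traceback (most recent call last):
  File "h.py", line 39, in st
    print("t",s["time"],"p",s["position"].round(1),"yaw",np.arctan2(M[1,0],M[0,0]).round(3),"F",s["wrist_force"].round(1),"M",s["torque"].round(2),"w",s["grip_width"].round(1),"ff",s["finger_force"].round(1),"q7",s["joint_pos"][6].round(2))
                                                                                                                                                       ^^^^^^^^^^^^^^^^^^^^^
AttributeError: 'float' object has no attribute 'round'
```

```bash
sed -i 's/s\["grip_width"\].round(1)/round(s["grip_width"],1)/;s/s\["finger_force"\].round(1)/round(s["finger_force"],1)/' h.py; python3 -c "
from h import *
st()"
```

```text
t 17.55 p [504.4 -99.1  71.9] yaw -0.007 F [-0.7 -0.   5.8] M [-0.01  0.13  0.02] w 21.0 ff 44.8 q7 -1.21
```

Call:
move_arm(travel=[[0,0,-1],[0,0,0],[0,0,0],[0,0,0],[0,0,0]], rotation=[[0,0,0],[0,0,3],[0,0,3],[0,0,3],[0,0,0]])

```text
time: 18.18
position: [503.7, -98.8, 72.0]
orientation: [0.997, -0.082, -0.0, 0.0]
wrist_force: [-0.8, 0.1, -1.0]
grip_width: 21.2
finger_force: 44.0
```

```bash
python3 -c "
from h import *
st()"
```

```text
t 18.175 p [503.7 -98.8  72. ] yaw -0.165 F [-0.8  0.1 -1. ] M [ 0.01 -0.    0.01] w 21.2 ff 44.0 q7 -1.32
```

Call:
move_arm(travel=[[0,0,0],[0,0,0],[0,0,0],[0,0,0]], rotation=[[0,0,3],[0,0,3],[0,0,3],[0,0,0]])

```text
time: 18.68
position: [503.8, -98.7, 72.1]
orientation: [0.987, -0.16, -0.0, 0.0]
wrist_force: [0.4, 1.1, -1.0]
grip_width: 21.2
finger_force: 44.0
```

```bash
python3 -c "
from h import *
st()"
```

```text
t 18.675 p [503.8 -98.7  72.1] yaw -0.322 F [ 0.4  1.1 -1. ] M [ 0.13 -0.06 -0.03] w 21.2 ff 44.0 q7 -1.42
```

Call:
move_arm(travel=[[0,0,0],[0,0,0],[0,0,0],[0,0,0],[0,0,0]], rotation=[[0,0,2.5],[0,0,2.5],[0,0,2.5],[0,0,2.5],[0,0,0]])

```text
time: 19.3
position: [503.9, -98.4, 71.9]
orientation: [0.97, -0.245, 0.0, -0.0]
wrist_force: [-0.3, 1.8, -3.1]
grip_width: 21.2
finger_force: 45.0
```

```bash
python3 -c "
from h import *
st()"
```

```text
t 19.3 p [503.9 -98.4  71.9] yaw -0.495 F [-0.3  1.8 -3.1] M [ 0.42 -0.19  0.9 ] w 21.2 ff 45.0 q7 -1.54
```

Torque rose to 0.9 N·m near -0.45 rad, so that is the hard stop. I'll turn the other way to about +0.87.

Call:
move_arm(travel=[[0,0,0],[0,0,0],[0,0,0],[0,0,0],[0,0,0]], rotation=[[0,0,-5],[0,0,-7],[0,0,-7],[0,0,-7],[0,0,-7]])

```text
time: 19.92
position: [503.9, -99.9, 72.1]
orientation: [0.999, 0.04, 0.0, 0.0]
wrist_force: [0.2, 0.3, -0.9]
grip_width: 21.1
finger_force: 44.6
```

Call:
move_arm(travel=[[0,0,0],[0,0,0],[0,0,0],[0,0,0],[0,0,0]], rotation=[[0,0,-6],[0,0,-6],[0,0,-5],[0,0,0],[0,0,0]])

```text
time: 20.55
position: [503.8, -99.4, 72.1]
orientation: [0.983, 0.186, 0.0, 0.0]
wrist_force: [0.1, 0.7, -0.9]
grip_width: 21.0
finger_force: 44.6
```

```bash
python3 -c "
from h import *
st()"
```

```text
t 20.55 p [503.8 -99.4  72.1] yaw 0.374 F [ 0.1  0.7 -0.9] M [-0.05 -0.04  0.02] w 21.0 ff 44.6 q7 -0.95
```

Call:
move_arm(travel=[[0,0,0],[0,0,0],[0,0,0],[0,0,0],[0,0,0]], rotation=[[0,0,-7],[0,0,-7],[0,0,-7],[0,0,-7],[0,0,0]])

```text
time: 21.18
position: [503.8, -99.1, 72.1]
orientation: [0.908, 0.418, 0.0, -0.0]
wrist_force: [-0.2, 0.0, -0.6]
grip_width: 20.9
finger_force: 44.6
```

```bash
python3 -c "
from h import *
st()"
```

```text
t 21.175 p [503.8 -99.1  72.1] yaw 0.863 F [-0.2  0.  -0.6] M [-0.04 -0.01 -0.01] w 20.9 ff 44.6 q7 -0.63
```

Free all the way, so I'll try a gentle lift.

Call:
move_arm(travel=[[0,0,-2],[0,0,-2],[0,0,-2],[0,0,0]], rotation=[[0,0,0],[0,0,0],[0,0,0],[0,0,0]])

```text
time: 21.68
position: [504.0, -98.9, 78.4]
orientation: [0.908, 0.419, 0.0, 0.0]
wrist_force: [0.1, 0.1, -1.9]
grip_width: 21.0
finger_force: 44.6
```

```bash
python3 -c "
from h import *
st()"
```

```text
t 21.675 p [504.  -98.9  78.4] yaw 0.865 F [ 0.1  0.1 -1.9] M [-0.04  0.02 -0.  ] w 21.0 ff 44.6 q7 -0.62
```

Call:
move_arm(travel=[[0,0,-8],[0,0,-12],[0,0,-18],[0,0,-20],[0,0,-18]], rotation=[[0,0,0],[0,0,0],[0,0,0],[0,0,0],[0,0,0]])

```text
time: 22.3
position: [504.1, -99.0, 155.7]
orientation: [0.908, 0.419, 0.001, 0.0]
wrist_force: [0.0, -0.1, -1.2]
grip_width: 20.9
finger_force: 44.6
```

Call:
move_arm(travel=[[0,0,-12],[0,0,-6],[0,0,0],[0,0,0],[0,0,0]], rotation=[[0,0,0],[0,0,0],[0,0,0],[0,0,0],[0,0,0]])

```text
time: 22.92
position: [503.4, -98.8, 171.5]
orientation: [0.908, 0.419, -0.0, -0.0]
wrist_force: [-0.5, -0.2, -0.8]
grip_width: 21.0
finger_force: 44.6
```

Run:
```python
from h import *
st();walls();walls("top")
p,d=snapshot("scene");P=pts("scene",p,d);h=cv2.cvtColor(p,cv2.COLOR_RGB2HSV)
k=(h[...,0]>3)&(h[...,0]<18)&(h[...,1]>140)&(P[...,2]>150)&(P[...,2]<260)&(abs(P[...,1]+99)<60);print("orange",k.sum(),P[k].mean(0) if k.any() else 0)
cv2.imwrite("pics/e.png",cv2.resize(p[120:240,185:345,::-1],(800,600),interpolation=cv2.INTER_CUBIC))
```

```text
t 22.925 p [503.4 -98.8 171.5] yaw 0.866 F [-0.5 -0.2 -0.8] M [ 0.06 -0.04 -0.05] w 21.0 ff 44.6 q7 -0.61
left 350 ang 1.59 zmax 57.0 out at top 86.5 bottom 88.0
right 230 ang 1.58 zmax 53.9 out at top 78.1 bottom 78.7
back 69 ang 1.61 zmax 51.2 out at top 82.0 bottom 83.5
left few 0
right 97 ang 1.59 zmax 61.5 out at top 82.6 bottom 80.6
back 47 ang 1.56 zmax 60.1 out at top 81.7 bottom 81.1
orange 75 [507.38330405 -85.672893   215.3939955 ]
```

View pics/e.png

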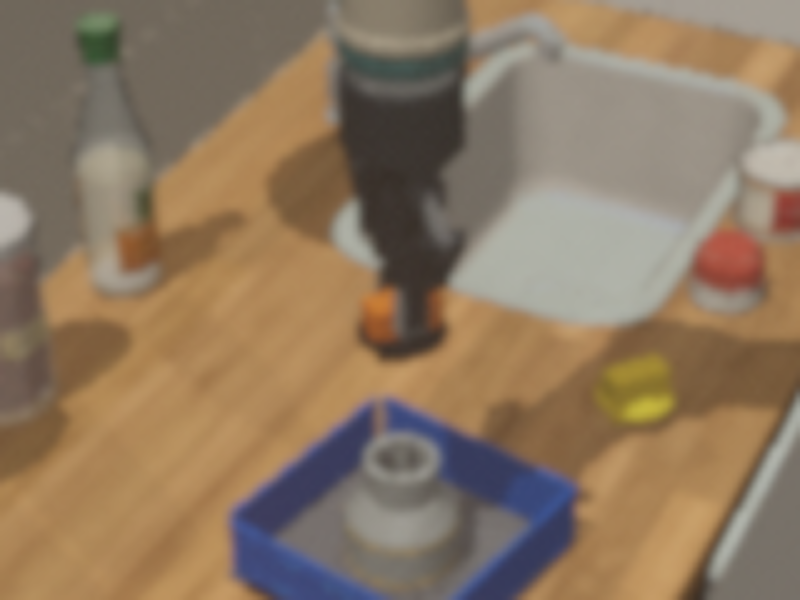

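The cap (400,320) is held level, about 100 mm above the open neck (400,455), and all the walls are upright.

```bash
python3 -c "
from h import *
print(ctrl.sign_off())"
```

```text
the job is handed in; nothing more can be done
None
```

The job is handed in: all three walls are upright, and the cap is off (it came free turning counter-clockwise seen from above) and held level and still about 10 cm above the open neck; the arm never came near the mug, timer or spice jar, though I did not re-measure them.

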